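# Set the goose and hen eggs in the incubator's turning tray

### The job

Load the incubator's setting tray: lay the two goose eggs end to end in the lane with the wide-set dividers and the two normal hen eggs end to end in the lane with the narrow-set dividers, every egg lying down on the lane floor between its dividers with its length along the lane. Leave the rejects, the undersized egg, the round egg and the long thin egg, undisturbed where they lie on the bench. Set every egg down gently and never drop one.

Things in the scene. Friction and masses are not known exactly. Their poses are not given: they have to be found in the camera images.
- goose_egg_a: An off-white goose egg, 86 mm long and 58 mm thick, 150 g, one of the two biggest eggs on the bench, lying on its side. Origin: middle of its length, on its axis, 29 mm above what it lies on; thickest over the 20 mm about the origin. Its x axis runs along its length towards the blunt end (the egg may be rolled about it). Blunt or pointed end either way round does not matter.
- goose_egg_b: An off-white goose egg, 86 mm long and 58 mm thick, 150 g, one of the two biggest eggs on the bench, lying on its side. Origin: middle of its length, on its axis, 29 mm above what it lies on; thickest over the 20 mm about the origin. Its x axis runs along its length towards the blunt end (the egg may be rolled about it). Blunt or pointed end either way round does not matter.
- hen_egg_a: An off-white normal hen egg, 58 mm long and 44 mm thick, 60 g, lying on its side. Origin: middle of its length, on its axis, 22 mm above what it lies on; thickest over the 14 mm about the origin. Its x axis runs along its length towards the blunt end (the egg may be rolled about it). Blunt or pointed end either way round does not matter.
- hen_egg_b: An off-white normal hen egg, 58 mm long and 44 mm thick, 60 g, lying on its side. Origin: middle of its length, on its axis, 22 mm above what it lies on; thickest over the 14 mm about the origin. Its x axis runs along its length towards the blunt end (the egg may be rolled about it). Blunt or pointed end either way round does not matter.
- small_egg: An off-white reject: an undersized pullet egg, 42 mm long and 32 mm thick, 24 g, lying on its side. Origin: middle of its length, on its axis, 16 mm above the bench. Its x axis runs along its length towards the blunt end (the egg may be rolled about it). Blunt or pointed end either way round does not matter.
- round_egg: An off-white reject: a misshapen, almost ball-round egg, 50 mm long and 48 mm thick, 64 g, lying on its side. Origin: middle of its length, on its axis, 24 mm above the bench. Its x axis runs along its length towards the blunt end (the egg may be rolled about it). Blunt or pointed end either way round does not matter.
- long_egg: An off-white reject: a misshapen, long thin egg, 76 mm long and 40 mm thick, 66 g, lying on its side. Origin: middle of its length, on its axis, 20 mm above the bench. Its x axis runs along its length towards the blunt end (the egg may be rolled about it). Blunt or pointed end either way round does not matter.
- tray: The incubator's setting tray: fixed, shallow, aluminium, 241 mm (its x) by 208 mm (its y), rim 16 mm above the bench, a grip tab at each x end reaching 134 mm from the centre. The two turner racks fill it side by side, lengths along its x, lanes 100 mm apart. Origin: centre of its underside, on the bench.
- wide_rack: Turner rack for two goose eggs. Fixed in the tray, on either side. Origin: centre of its underside, 3 mm above the bench; x along the lane, y = 0 is the lane's centre line. Grey pan 229 x 98 mm whose top, where eggs lie, is 6 mm above the bench; end walls 10 mm higher, 221 mm apart inside. Two white dividers along x, 66 mm apart inside, 14 mm high above the pan, 3 mm thick.
- narrow_rack: Turner rack for hen eggs. Fixed in the tray, on either side. Origin: centre of its underside, 3 mm above the bench; x along the lane, y = 0 is the lane's centre line. Grey pan 229 x 98 mm whose top, where eggs lie, is 6 mm above the bench; end walls 10 mm higher, 221 mm apart inside. Two white dividers along x, 52 mm apart inside, 10 mm high above the pan, 3 mm thick.
Not all that is in view belongs to the job. Leave any blue or turquoise look-alike of the hen_egg_b alone.

How it is judged (in metres and radians):
At the end, for the whole second after the job is handed in: Goose eggs in the wide lane, hen eggs in the narrow: centres within 12 mm of the lane line and 70 mm (goose) or 84 mm (hen) of the rack's centre along it, lying on the floor to 6 mm, length along the lane to 0.3 rad, at rest. Rejects within 30 mm of their start, at rest (x of goose_egg_a in the frame of wide_rack between -0.07 and 0.07 m and y of goose_egg_a in the frame of wide_rack between -0.012 and 0.012 m and z of goose_egg_a in the frame of wide_rack between 0.026 and 0.038 m and angle between the x axis of each of goose_egg_a, goose_egg_b and the x axis of wide_rack, either way round below 0.3 rad and linear speed of each of goose_egg_a, goose_egg_b, hen_egg_a, hen_egg_b, small_egg, round_egg, long_egg below 0.02 m/s and x of goose_egg_b in the frame of wide_rack between -0.07 and 0.07 m and y of goose_egg_b in the frame of wide_rack between -0.012 and 0.012 m and z of goose_egg_b in the frame of wide_rack between 0.026 and 0.038 m and x of hen_egg_a in the frame of narrow_rack between -0.084 and 0.084 m and y of hen_egg_a in the frame of narrow_rack between -0.012 and 0.012 m and z of hen_egg_a in the frame of narrow_rack between 0.019 and 0.031 m and angle between the x axis of each of hen_egg_a, hen_egg_b and the x axis of narrow_rack, either way round below 0.3 rad and x of hen_egg_b in the frame of narrow_rack between -0.084 and 0.084 m and y of hen_egg_b in the frame of narrow_rack between -0.012 and 0.012 m and z of hen_egg_b in the frame of narrow_rack between 0.019 and 0.031 m and distance of each of small_egg, round_egg, long_egg from where it was at the start of the episode below 0.03 m); the robot touches nothing.
It fails at once if a reject egg is moved more than 30 mm from where it lay (distance of any of small_egg, round_egg, long_egg from where it was at the start of the episode above 0.03 m).
It fails at once if an egg is dropped: it moves faster than 0.65 m/s (a fall of more than 20 mm) while the fingers do not hold it ((linear speed of goose_egg_a above 0.65 m/s and contact force between goose_egg_a and the fingers below 0.05 N) or (linear speed of goose_egg_b above 0.65 m/s and contact force between goose_egg_b and the fingers below 0.05 N) or (linear speed of hen_egg_a above 0.65 m/s and contact force between hen_egg_a and the fingers below 0.05 N) or (linear speed of hen_egg_b above 0.65 m/s and contact force between hen_egg_b and the fingers below 0.05 N) or (linear speed of small_egg above 0.65 m/s and contact force between small_egg and the fingers below 0.05 N) or (linear speed of round_egg above 0.65 m/s and contact force between round_egg and the fingers below 0.05 N) or (linear speed of long_egg above 0.65 m/s and contact force between long_egg and the fingers below 0.05 N)).
It also fails if it takes over 106 s, if anything falls off the work surface, if the arm or the gripper's body presses on something with over 40 N, if the wrist force passes 120 N, or if a joint passes its speed limit or range.

### The arm

A 6-joint arm with a two-finger parallel gripper is mounted at the origin on the work surface. World frame = base frame: x ahead of the robot, y to its left, z up, the work surface at z = 0. Lengths are in mm, angles in rad, forces in N, time in s.
With the tool pointing down it reaches from about 275 to 825 mm from the base axis. Payload 5.2 kg.
Tool frame: the origin (TCP) lies at the very end of the fingers, on their centre line; the grasp point (between the pads) lies 19 mm behind it; z points along the fingers, y is the line along which they close (so a half turn about z gives the same grasp; the last joint's range is limited). The gripper opens to 93 mm and grips with 3 to 60 N. Pads are 15 mm wide; open, the fingers measure 128 mm over their backs; the gripper's body (75 mm by 188 mm) begins 65 mm behind the grasp point.
Start: joints at [1.128, 0.259, 1.535, -0, 1.348, -0.203], TCP at [130.607, 534.272, 218.653] pointing down, gripper open.
Joint ranges: [-3.14, 3.14], [-0.91, 2.08], [0.19, 2.58], [-1.22, 4.36], [0.22, 2.71], [-3.12, 3.12]. Speed limits (rad/s): [2.57, 2.57, 3.14, 3.14, 3.14, 3.14].

### API

Orientations are given as [roll, pitch, yaw] about the fixed x, y, z axes, in that order (R = Rz(yaw) Ry(pitch) Rx(roll)).
In Python, from bench import robot gives the robot as it stands. The module is installed in compiled form; this text tells all that it offers. Calls block until the motion is done:
- robot.move_ptp(position, orientation): joint-space move of the TCP to a pose.
- robot.move_linear(position, ori=None, speed=150, f_stop=None): straight line of the TCP; ori=None keeps the orientation; speed is the mean speed in mm/s. With f_stop (N) it stops when the force on the tool has changed by that much, and returns True; else False.
- robot.move_j(angles): joint-space move.
- robot.move_gripper(opening): opening from 0.0 (shut) to 1.0 (fully open); the grip force is fixed at half the most; returns when the fingers have stopped.
- robot.sleep(seconds).
- robot.inverse_kinematics(position, orientation): joint angles nearest the present ones, or None.
- robot.get_image(name): name is "scene" or "top" or "wrist"; returns a dict with "img" (384x512x3 uint8, blue, green, red), "fovy" (degrees; the focal length in pixels is half the picture's height over the tangent of half this angle, whatever the lens; pixels are square), "cx", "cy" (the principal point, pixels), "eye" and "orientation" of the camera in the world. Camera axes: x right, y down, z forward; pixel columns grow to the right and rows downward; lengths in mm; the calibration is good to about 2 mm. A picture is of the moment at which its call begins. There is no depth.
A pose or a line that the arm cannot do raises robot.MotionError and nothing moves.
- robot.hand_in(): hands the job in; it is judged then, once.
Readings, each from a call of its own:
- robot.current_t(): time.
- robot.current_qpos(): joint angles.
- robot.current_joint_vel(): joint speeds.
- robot.current_joint_efforts(): joint torques, N m.
- robot.current_tcp_pos(): TCP position.
- robot.current_eef_rot(): TCP orientation.
- robot.current_contact_force(): force on the tool from outside, world axes, zero at the start.
- robot.current_ft_torque(): the same for the moment, N m.
- robot.current_gripper_width(): opening from 0.0 (shut) to 1.0 (fully open).
- robot.current_finger_force(): force on a finger pad.
Only numpy, scipy, OpenCV 4.12 (cv2) and the standard library are available. Lean on these libraries where they do the work, as an engineer would, in place of code of your own. Each camera call takes 0.05 s, during which the arm holds its last target. There are 200 camera calls.

## Working session

There is one attempt and no reset: what is moved stays moved. The work goes in short steps, each a Python script; the robot and the scene stay as the last script left them, time stands still between calls to the robot, and variables do not carry over. Pictures are saved under pics/ and viewed, at most 14 in all, crops included, and the job is handed in when it is done.

```bash
mkdir -p pics; python3 - <<'E'
from bench import robot
import cv2
for n in("top","scene"):
    d=robot.get_image(n); cv2.imwrite(f"pics/{n}0.png",d["img"]); print(n,{k:v for k,v in d.items() if k!="img"})
print(robot.current_eef_rot(),robot.current_t())
E
```

```text
top {'fovy': 50.73567299608607, 'cx': 255.89251457504108, 'cy': 187.1675653966652, 'eye': array([ 469.3798682 ,  -54.39666691, 1233.16911026]), 'orientation': array([-3.04075605, -0.01001803, -1.54806754])}
scene {'fovy': 46.996927049131216, 'cx': 248.42240705441162, 'cy': 192.19718118782046, 'eye': array([1076.72402751,  335.98567029, 1147.05880854]), 'orientation': array([-2.6068768 , -0.00904208,  2.24349309])}
[-3.13995007e+00 -3.45219110e-04  2.90178337e+00] 0.1
```

View pics/top0.png

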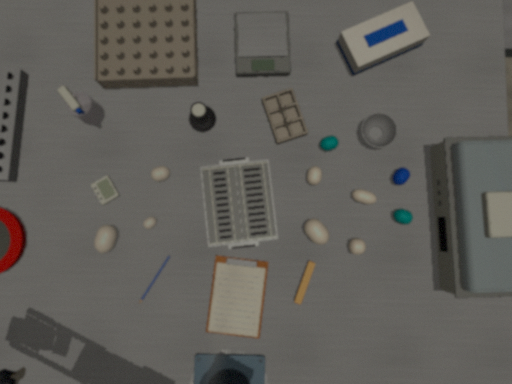

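View pics/scene0.png

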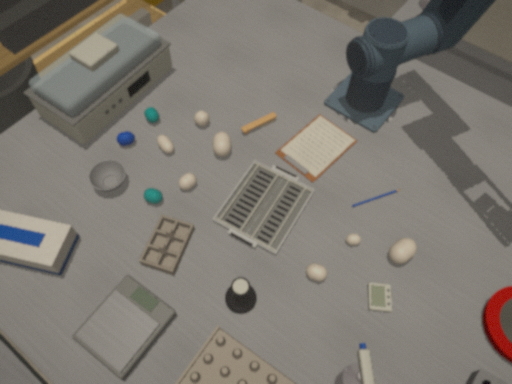

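The top view shows goose-sized eggs at (106,238) and (317,232), and hen-sized eggs at (160,174) and (315,176). The small egg is at (150,223), the round one at (357,247) and the long one at (364,197). The tray is at (239,203), and the teal and blue eggs are look-alikes. Next I'll measure the blobs and enlarge the area.

```bash
cat > h.py <<'E'
from bench import robot
import cv2, numpy as np
from scipy.spatial.transform import Rotation as Ro
def ray(d,u,v,z):
    f=192/np.tan(np.radians(d["fovy"]/2))
    r=Ro.from_euler("xyz",d["orientation"]).apply([(u-d["cx"])/f,(v-d["cy"])/f,1])
    return d["eye"]+r*(z-d["eye"][2])/r[2]
def pix(d,p):
    f=192/np.tan(np.radians(d["fovy"]/2))
    c=Ro.from_euler("xyz",d["orientation"]).inv().apply(np.array(p)-d["eye"])
    return np.array([c[0]/c[2]*f+d["cx"],c[1]/c[2]*f+d["cy"]])
def blobs(d,thr,near=None,z=20):
    """bright, warm blobs: world x,y, length, thickness, yaw, pixel"""
    im=cv2.GaussianBlur(d["img"],(3,3),0); hsv=cv2.cvtColor(im,cv2.COLOR_BGR2HSV)
    m=((hsv[...,2]>thr)&(hsv[...,1]<90)).astype(np.uint8)
    out=[]
    for c in cv2.findContours(m,cv2.RETR_EXTERNAL,cv2.CHAIN_APPROX_NONE)[0]:
        if cv2.contourArea(c)<30: continue
        w=np.array([ray(d,u,v,z)[:2] for u,v in c[:,0]],np.float32)
        if len(w)<6: continue
        (x,y),(a,b),t=cv2.fitEllipse(w)
        mu=c[:,0].mean(0)
        out.append((x,y,max(a,b),min(a,b),np.radians(t+(90 if b>a else 0)),mu))
    return out
E
python3 - <<'E'
from h import *
d=robot.get_image("top")
for b in blobs(d,125):
    if 90<b[5][0]<420 and 120<b[5][1]<260: print(np.round(b[:4]),round(b[4]%np.pi,2),b[5].round(1))
im=d["img"][140:270,85:425]
cv2.imwrite("pics/crop1.png",cv2.resize(im,(790,302),interpolation=cv2.INTER_CUBIC))
t=d["img"][150:256,190:290]; cv2.imwrite("pics/tray.png",cv2.resize(t,(560,594),interpolation=cv2.INTER_CUBIC))
E
```

```text
[ 422. -372.   34.   33.] 3.12 [358.3 246.4]
[430. -44. 153.  16.] 1.72 [249.  240.9]
[428. 386.  63.  38.] 2.88 [102.8 238.8]
[ 464. -250.   67.   42.] 0.7 [317.4 231.5]
[479. 253.  25.  17.] 2.3 [148.5 222.5]
[ 573. -392.   62.   27.] 1.32 [365.  196.1]
[ 634. -241.   42.   30.] 2.95 [314.8 174.7]
[629. 229.  39.  27.] 1.81 [159.  172.6]
[667.   4.  85.  13.] 1.7 [234.  162.6]
```

View pics/crop1.png

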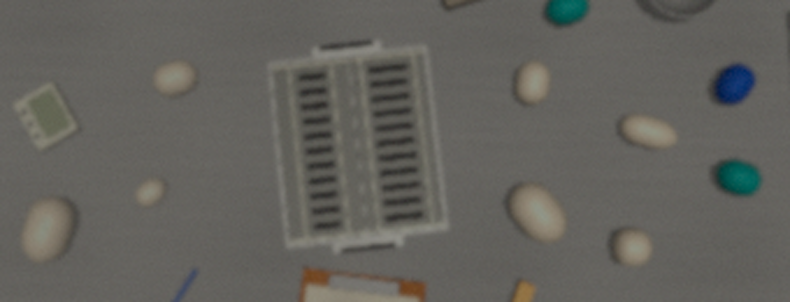

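View pics/tray.png

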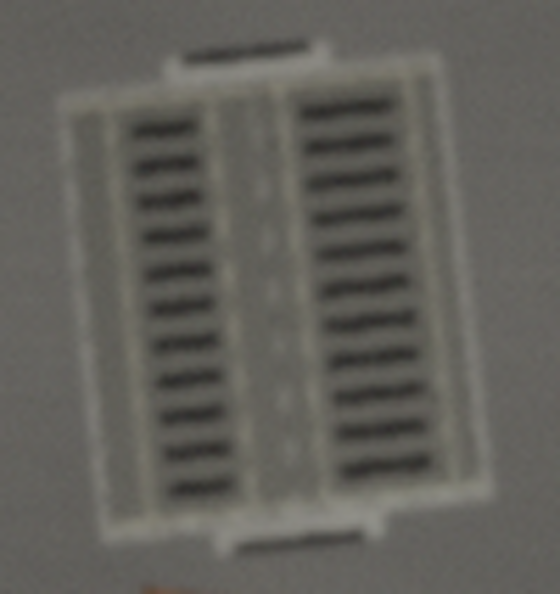

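The crop confirms which egg is which by size and outline. In crop pixels, the goose eggs are the largest, at (48,229) and (537,212), and the hen eggs are at (174,77) and (532,82). The rejects are small (150,192), long (649,131) and round (632,246). The wide lane is on the image's right (−y) and the narrow lane on the left. Next I'll take wrist views of the tray and the four eggs.

```bash
python3 - <<'E'
from h import *
import pickle
d=robot.get_image("top")
c=np.array([ray(d,190+u/5.6-.4,150+v/5.6-.4,16) for u,v in[(63,97),(438,60),(490,495),(107,540)]])[:,:2]
ctr=c.mean(0); ax=(c[0]+c[1]-c[2]-c[3]); yaw=np.arctan2(ax[1],ax[0])
print(ctr,yaw,np.linalg.norm(c[0]-c[3]),np.linalg.norm(c[0]-c[1]))
V={}
for n,(x,y,yw) in dict(ga=(428,386,2.88-np.pi),ha=(629,229,1.81-np.pi),tray=(*ctr,yaw),hb=(634,-241,2.95-np.pi),gb=(464,-250,.7)).items():
    yw=(yw+np.pi/2)%np.pi-np.pi/2
    robot.move_ptp([x,y,260 if n!="tray" else 320],[np.pi,0,yw]); robot.sleep(.2)
    V[n]=robot.get_image("wrist"); print(n,robot.current_qpos().round(2) if 1 else 0,V[n]["eye"].round(),robot.current_t())
pickle.dump(V,open("v.pkl","wb"))
t=[cv2.resize(V[n]["img"],(400,300)) for n in("ga","ha","hb","gb")]
cv2.imwrite("pics/w1.png",np.vstack([np.hstack(t[:2]),np.hstack(t[2:])]))
cv2.imwrite("pics/wt.png",cv2.resize(V["tray"]["img"],(800,600)))
E
```

```text
[545.41185345 -12.93127188] 0.1357869331080317 239.11704705119138 204.24395068948627
ga [0.54 0.28 1.4  0.   1.46 2.37] [495. 368. 425.] 2.65
ha [0.18 0.46 1.15 0.   1.54 3.08] [644. 162. 426.] 3.9
tray [-0.23  0.2   1.36 -0.    1.58  1.21] [614.  -3. 485.] 5.7917
hb [-0.53  0.47  1.12  0.    1.55  1.24] [ 702. -252.  427.] 7.0333
gb [-0.71  0.19  1.52  0.    1.43  0.17] [ 517. -205.  425.] 8.2833
```

View pics/w1.png

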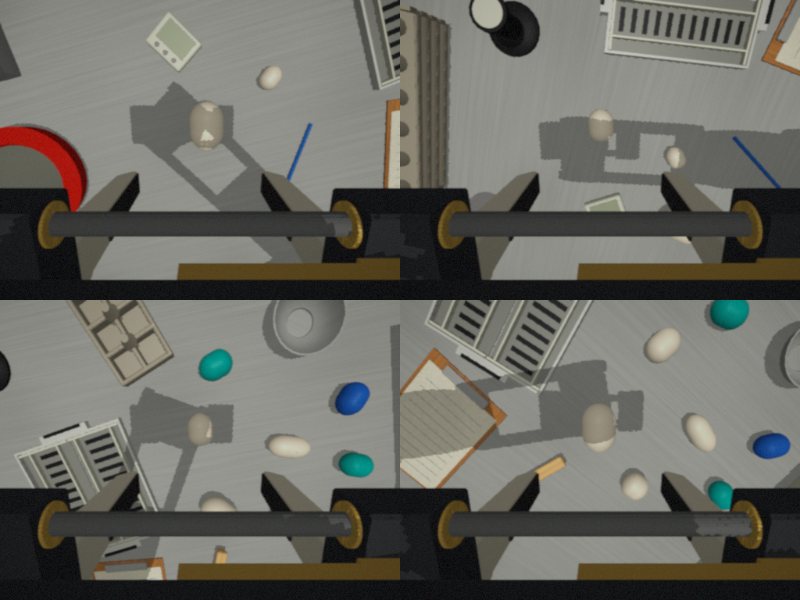

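View pics/wt.png

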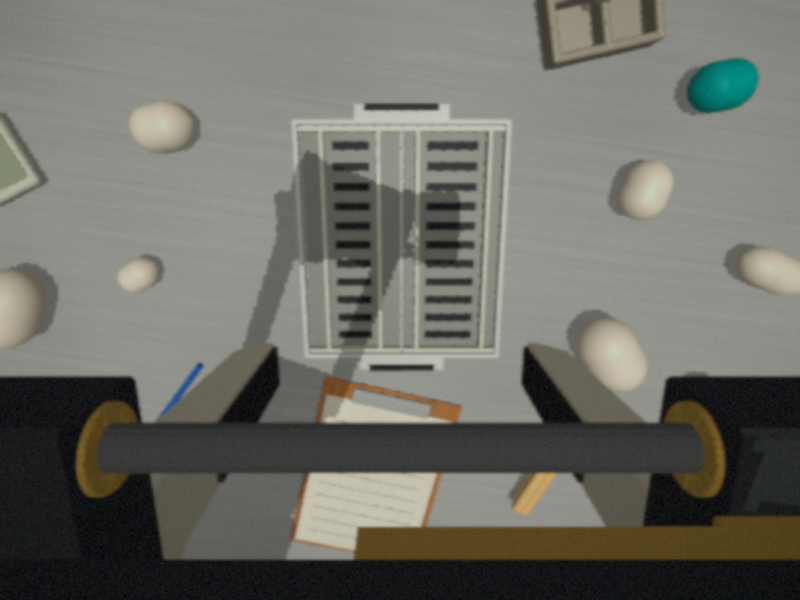

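The wrist views show each egg about 65 px above the finger line and centred. The tray view shows the rim corners at (293,121), (511,121), (498,356) and (305,356), with the narrow lane on the left. My shadow falls on the eggs, so I'll segment by warmth (chroma) instead of brightness.

```bash
cat >> h.py <<'E'
def eggs(d,z):
    im=cv2.GaussianBlur(d["img"],(5,5),0).astype(float); b,g,r=im[...,0],im[...,1],im[...,2]
    m=(((r-b)/(r+1)>.085)&(r>50)).astype(np.uint8); m=cv2.morphologyEx(m,cv2.MORPH_OPEN,np.ones((3,3)))
    out=[]
    for c in cv2.findContours(m,cv2.RETR_EXTERNAL,cv2.CHAIN_APPROX_NONE)[0]:
        if not 60<cv2.contourArea(c)<6000 or c[:,0,1].max()>300: continue
        w=np.array([ray(d,u,v,z)[:2] for u,v in c[:,0]],np.float32)
        o=w.mean(0); (x,y),(a,b_),t=cv2.fitEllipse(w-o)
        out.append((x+o[0],y+o[1],max(a,b_),min(a,b_),np.radians(t+(90 if b_>a else 0))%np.pi,c[:,0].mean(0)))
    return out
E
python3 - <<'E'
from h import *
import pickle
V=pickle.load(open("v.pkl","rb"))
for n,d in V.items():
    for b in eggs(d,22 if n[0]!="g" else 29):
        if 20<b[3]<75 and b[2]<110: print(n,np.round(b[:4],1),round(b[4],2),b[5].round())
d=V["tray"];s=512/800
c=np.array([ray(d,u*s-.2,v*s-.2,16) for u,v in[(293,121),(511,121),(498,356),(305,356)]])[:,:2]
ctr=c.mean(0); ax=(c[0]+c[1]-c[2]-c[3]); yaw=np.arctan2(ax[1],ax[0])
print(ctr,yaw,np.linalg.norm(c[0]-c[3]),np.linalg.norm(c[0]-c[1]))
# overlay model
im=cv2.resize(d["img"],(800,600)); R=np.array([[np.cos(yaw),-np.sin(yaw)],[np.sin(yaw),np.cos(yaw)]])
P=lambda x,y,z:tuple(int(v) for v in pix(d,[*(ctr+R@[x,y]),z])/s)
for y,h,z in[(50,26,16),(-50,33,20)]:
    for q in(-h,h): cv2.line(im,P(-110,y+q,z),P(110,y+q,z),(0,0,255),1)
q=[P(a*120.5,b*104,16) for a,b in((1,1),(1,-1),(-1,-1),(-1,1))]
cv2.polylines(im,[np.array(q)],True,(255,0,0),1)
cv2.imwrite("pics/ov.png",cv2.resize(im[100:380,270:530],(520*1,560)))
E
```

```text
ga [429.8 374.4  87.   61.1] 2.91 [264. 160.]
ga [480.  254.1  41.1  33.2] 2.21 [346.  99.]
ga [577.4 390.4  72.7  51.2] 0.8 [219.  49.]
ha [578.1 368.7  79.9  35.3] 0.38 [263. 262.]
ha [481.5 248.9  44.9  33.6] 2.35 [353. 202.]
ha [627.2 224.5  58.7  45.7] 1.89 [257. 160.]
ha [840.7  95.8  50.9  41.7] 0.22 [112.  16.]
tray [430.  368.2  96.1  48.5] 2.94 [ 11. 196.]
tray [481.2 247.1  47.   32.7] 2.21 [ 88. 175.]
tray [ 572.6 -385.3   77.4   41.6] 1.3 [493. 173.]
tray [ 632.4 -239.4   58.2   51.2] 2.91 [413. 121.]
tray [570.  362.6  81.6  39.4] 0.04 [  8. 104.]
tray [627.2 224.8  62.8  46. ] 1.8 [103.  81.]
hb [ 482.6 -242.5   74.4   34.5] 1.29 [278. 264.]
hb [ 572.6 -389.3   78.    42.2] 1.26 [370. 187.]
hb [ 632.3 -239.3   59.4   45.9] 3.01 [256. 166.]
gb [ 424.7 -365.7   54.9   49.3] 1.09 [300. 238.]
gb [ 570.9 -385.7   76.8   41.7] 1.35 [384. 170.]
gb [ 464.4 -246.2   87.3   60.3] 0.73 [254. 163.]
gb [ 443.9 -124.6   43.6   41.6] 1.57 [164.  95.]
gb [ 630.3 -238.5   59.2   45. ] 2.96 [337.  57.]
[545.58429725 -13.7846219 ] 0.13520695009580952 237.70025910656244 206.17359112331047
```

View pics/ov.png

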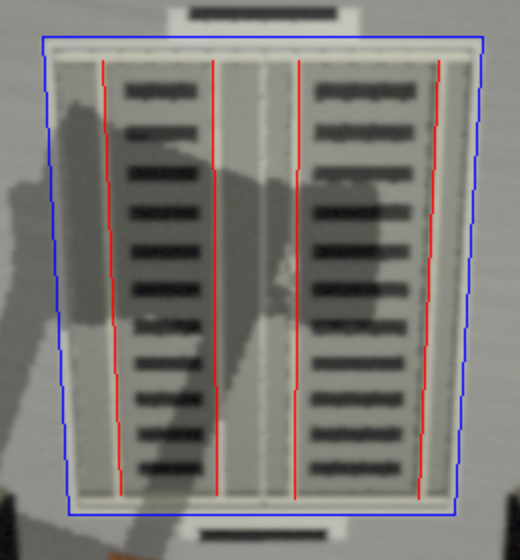

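The measured egg sizes match the specification and the tray overlay fits. I'll start with goose egg a.

```bash
cat >> h.py <<'E'
T=np.array([545.5,-13.6]); TY=.1355
def pose(p,yaw):
    c=[]
    for y in(yaw,yaw+np.pi,yaw-np.pi):
        q=robot.inverse_kinematics(p,[np.pi,0,y])
        if q is not None: c.append((abs(q[5]),y))
    return min(c)[1]
def pick(x,y,yaw,z):
    yw=pose([x,y,z],yaw); o=[np.pi,0,yw]
    robot.move_gripper(1.0); robot.move_ptp([x,y,130],o)
    robot.move_linear([x,y,z],o,speed=90,f_stop=8) and print("touched")
    robot.move_gripper(0.0)
    print("width",robot.current_gripper_width()*93,"force",robot.current_finger_force(),"tcp",np.round(robot.current_tcp_pos(),1))
    robot.move_linear([x,y,z+30],o,speed=60); robot.move_linear([x,y,150],o,speed=150)
    print("held",robot.current_gripper_width()*93,robot.current_finger_force())
def place(lx,ly,z,opening):
    c,s=np.cos(TY),np.sin(TY); x,y=T+[c*lx-s*ly,s*lx+c*ly]
    o=[np.pi,0,pose([x,y,z],TY)]
    robot.move_ptp([x,y,150],o); robot.move_linear([x,y,z+20],o,speed=120)
    print("held",robot.current_gripper_width()*93)
    print("stop",robot.move_linear([x,y,z],o,speed=20,f_stop=4),robot.current_tcp_pos()[2])
    robot.move_gripper(opening); robot.sleep(.2)
    robot.move_linear([x,y,150],o,speed=120); print("t",robot.current_t())
E
python3 - <<'E'
from h import *
pick(429.8,374.4,2.91,16)
d=robot.get_image("wrist"); cv2.imwrite("pics/g1.png",d["img"])
E
```

```text
width 57.911763662315764 force 29.988172352313995 tcp [429.8 374.4  16. ]
held 57.50787957774111 29.988134801387787
```

View pics/g1.png

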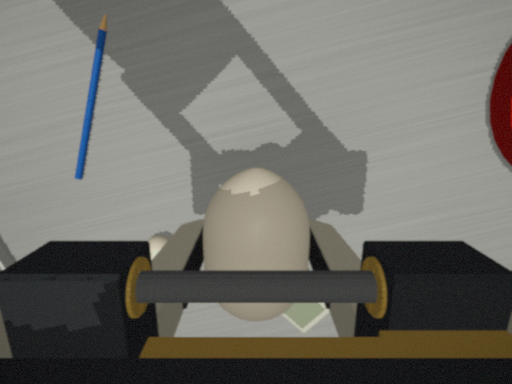

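The egg is held level and centred between the fingers at (256,245), gripped at 58 mm. I'll place it.

```bash
python3 - <<'E'
from h import *
place(-52,-50,22.5,.8)
d=robot.get_image("wrist"); cv2.imwrite("pics/p1.png",d["img"])
E
```

```text
held 57.394502815662925
stop False 22.604158975277514
t 20.2
```

View pics/p1.png

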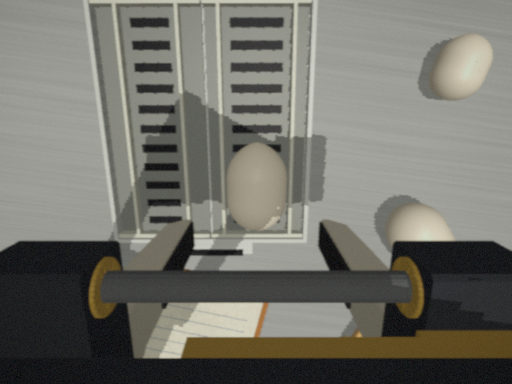

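Goose egg a lies in the wide lane at (256,185), along the lane. Now the other three, with a check on the grip width each time.

```bash
cat >> h.py <<'E'
def go(n,pk,pl,w):
    pick(*pk); g=robot.current_gripper_width()*93
    assert abs(g-w)<4,(n,g)
    place(*pl)
E
python3 - <<'E'
from h import *
go("gb",(464.4,-246.2,.73,16),(52,-50,22.5,.8),58)
go("hb",(632.3,-239.3,2.98,12),(45,50,18.5,.68),44)
go("ha",(627.2,224.6,1.85,12),(-45,50,18.5,.68),44)
robot.move_ptp([500,-14,330],[np.pi,0,TY]); robot.sleep(.3)
d=robot.get_image("wrist"); cv2.imwrite("pics/p4.png",cv2.resize(d["img"],(800,600)))
for b in eggs(d,30): print(np.round(b[:4],1),round(b[4],2))
c,s=np.cos(TY),np.sin(TY)
for b in eggs(d,30): print((np.array([[c,s],[-s,c]])@(np.array(b[:2])-T)).round(1))
E
```

```text
width 57.789986659318316 force 29.99308079481125 tcp [ 464.5 -246.3   16.1]
held 57.308782813685646 29.993457198143005
held 57.55900539334617
stop False 22.641716333316086
t 30.3583
width 43.188099483204475 force 30.00003136741725 tcp [ 632.3 -239.3   12. ]
held 43.34300370003095 29.99983134355716
held 43.56434755033132
stop False 18.654577344549942
t 40.8417
width 43.18785748512635 force 30.00892356636541 tcp [627.2 224.6  12. ]
held 43.247494517670866 30.00880413846062
held 43.288702285140815
stop False 18.594853767265928
t 52.125
[ 426.6 -362.4   65.4   46.5] 1.37
[346.1 -12.6 190.4 107.2] 1.64
[492.9  31.2  61.9  53.7] 0.48
[497.7 -72.1  90.8  67.4] 0.13
[482.1 243.   45.3  32.6] 2.16
[ 572.5 -375.2   68.4   41.7] 1.21
[583.   43.3  60.1  49.8] 0.12
[603.9 -57.5  90.3  66.1] 0.14
[569.  358.2  83.4  41.1] 0.03
[ 729.7 -130.8   74.6   11.1] 1.8
[-164.9 -329.5]
[-197.5   28. ]
[-46.   51.5]
[-55.3 -51.5]
[-28.1 262.8]
[ -22.1 -361.9]
[44.8 51.3]
[ 51.9 -51.4]
[ 73.5 365.2]
[ 166.7 -141.1]
```

View pics/p4.png

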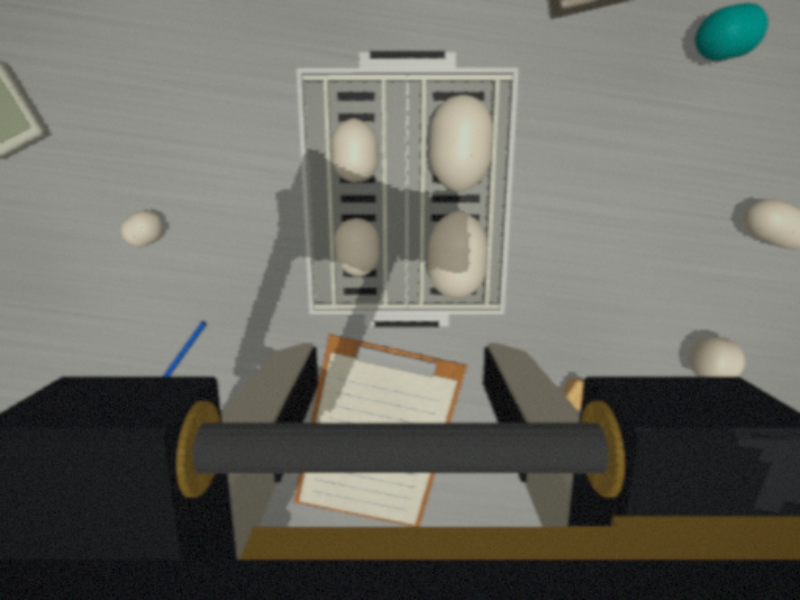

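All four eggs lie in their lanes: hen eggs at (354,150) and (357,247), goose eggs at (461,143) and (457,253). The near hen egg's 0.48 rad reading is probably caused by the shadow edge, so I'll check its yaw from another pose.

```bash
python3 - <<'E'
from h import *
c,s=np.cos(TY),np.sin(TY)
robot.move_ptp([480,60,230],[np.pi,0,TY]); robot.sleep(.3)
d=robot.get_image("wrist"); im=d["img"]
for b in eggs(d,28):
    l=np.array([[c,s],[-s,c]])@(np.array(b[:2])-T)
    if abs(l).max()<100: print(l.round(1),np.round(b[2:4],1),round(b[4]-TY,2))
p=pix(d,[494,31,28]).astype(int); y0,x0=max(p[1]-70,0),max(p[0]-90,0)
cv2.imwrite("pics/c5.png",cv2.resize(im[y0:y0+140,x0:x0+180],None,fx=4,fy=4,interpolation=cv2.INTER_CUBIC))
E
```

```text
[-96.3  -3.8] [82.1 25.5] 1.5
[-50.8 -11.9] [60.7  6.1] 0.01
[-46.2  46.8] [64.4 55.2] -0.11
[45.  49.3] [60.1 49.1] 0.05
[ 50.4 -11.3] [89.8  5.3] 0.0
```

View pics/c5.png

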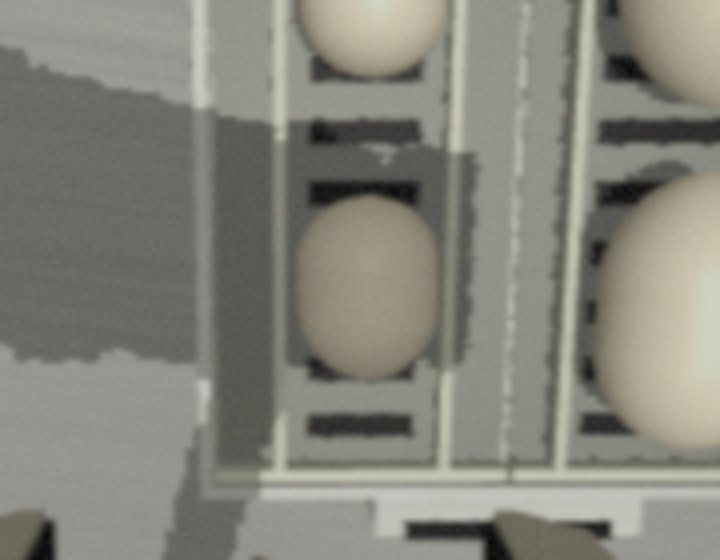

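The near hen egg at (368,287) is clearly aligned with the lane, between its dividers and on the floor, so I'm handing in.

```bash
python3 -c "
from bench import robot
print(robot.hand_in(),robot.current_t())"
```

```text
the job is handed in; nothing more can be done
the job is handed in; nothing more can be done
```

The job is handed in: both goose eggs lie end to end in the wide lane and both normal hen eggs in the narrow lane, all set down gently with none dropped, and the rejects were never touched; no verdict was returned.

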